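# Set the bottles and jars on their colour marks for the next shot

### The job

Dress the table for the next shot: pick out the three capped containers and stand each upright in the middle of the ring mark of its colour: the jar with the black lid on the black mark, the jar with the gold-brown lid on the yellow mark, and the blue bottle on the blue mark. Leave the green cap, the small pink box and the lemon where they are.

Things in the scene. Friction and masses are not known exactly. Their poses are not given: they have to be found in the camera images.
- dark_jar_mid (a point): closed seasoning jar by itself on the open table (not the jars far off at the left end), standing upright, 40 mm in diameter and 105 mm tall, with a black lid 41 mm across on its top 20 mm (green print in the middle of the lid top); about 110 g. The point is at its centre, half-way up (52 mm above its underside), z up along the jar. It can be gripped anywhere up to its lid
- gold_jar_mid (a point): closed seasoning jar by itself on the open table (not the jars far off at the left end), standing upright, 40 mm in diameter and 105 mm tall, with a gold-brown lid 41 mm across on its top 20 mm (green print in the middle of the lid top); about 110 g. The point is at its centre, half-way up (52 mm above its underside), z up along the jar. It can be gripped anywhere up to its lid
- blue_bottle_mid (a point): closed dark blue bottle standing upright, 36 mm in diameter up to 90 mm, 115 mm tall with its blue cap, which is 26 mm across; about 75 g. The point is at its centre, half-way up (57 mm above its underside), z up along the bottle. It can be gripped anywhere up to its shoulder, 80 mm above its underside
- pink_box_mid (a point): small pink (magenta) box of clips lying flat by itself on the open table (not the one far back on the aqua pouch), 30 mm along its x, 45 mm along its y, 18 mm high; it has no mark and stays where it is. The point is at its centre, 9 mm above its underside
- mark_black: flat round position mark stuck to the table, 90 mm in diameter and 3 mm thick: a white disc with a black ring on it, 84 mm across outside and 14 mm wide, and a fine grey cross at its middle. The origin is at its centre on the table, 3 mm below its top face; it does not move
- mark_yellow: flat round position mark stuck to the table, 90 mm in diameter and 3 mm thick: a white disc with a yellow ring on it, 84 mm across outside and 14 mm wide, and a fine grey cross at its middle. The origin is at its centre on the table, 3 mm below its top face; it does not move
- mark_blue: flat round position mark stuck to the table, 90 mm in diameter and 3 mm thick: a white disc with a blue ring on it, 84 mm across outside and 14 mm wide, and a fine grey cross at its middle. The origin is at its centre on the table, 3 mm below its top face; it does not move
- loose_cap_mid (a point): bright green loose screw cap, 33 mm in diameter and 17 mm high, loose on the table; it has no mark and stays where it is. The point is at its centre, half-way up
- lemon_mid (a point): whole yellow lemon, 72 x 57 x 58 mm high, loose on the table; it has no mark and stays. The point is at its centre. (For the arm: a lamp stand's fixed bare boom, 16 mm thick, crosses 160 mm ahead of the base axis, from 545 mm above the table at y = -560 mm to its end, 640 mm up at y = +20 mm; keep the upper arm and elbow left of it)

How it is judged:
By the outcome, as a careful person would: the job done as asked, in the order asked, and still so for the second after the job is handed in, with the robot touching nothing.
It also fails if it takes over 80 s, if anything falls off the work surface, if the arm or the gripper's body presses on something with over 40 N, if the wrist force passes 120 N, or if a joint passes its speed limit or range.

### The arm

A 6-joint arm with a two-finger parallel gripper is mounted at the origin on a cart in front of the work surface, level with it; the furniture and walls round the work are solid. World frame = base frame: x ahead of the robot, y to its left, z up, the work surface at z = 0. Lengths are in m, angles in rad, forces in N, time in s.
With the tool pointing down it reaches from about 0.275 to 1 m from the base axis. Payload 8.4 kg.
Tool frame: the origin (TCP) lies on the centre line of the jaws, within the pads' length; the fingertips stand 17 mm ahead of it and the grasp point (between the pads) lies 2 mm behind it (bot.tcp_to_tips is the y of the fingertips in the tool frame, in m); y points along the fingers, z is the direction in which the jaws open and shut, and the axes are right-handed (so a half turn about y gives the same grasp; the last joint's range is limited). The gripper opens to 85 mm and grips with 20 to 120 N. Pads are 22 mm wide; open, the fingers measure 114 mm over their backs; the gripper's body (76 mm by 85 mm) begins 54 mm behind the grasp point. The pads swing forward as they close: fully open they stand 13 mm farther back than shut.
Start: joints at [1.325, 0.353, 1.633, -0, 1.155, -0.002], TCP at [0.151, 0.607, 0.217] pointing down, gripper open.
Joint ranges: [-2.63, 2.63], [-0.92, 2.1], [0.06, 2.66], [-1.3, 4.44], [0, 2.69], [-3.02, 3.02]. Speed limits (rad/s): [2.22, 2.22, 2.79, 3.14, 3.14, 3.14].

### API

Orientations are given as a unit quaternion [x, y, z, w].
In Python, from workcell import bot, hand, kinematics, get_obs, vision, hand_in gives the robot as it stands. The module is installed in compiled form; this text tells all that it offers. Calls block until the motion is done:
- bot.reach(position, orientation): joint-space move of the TCP to a pose.
- bot.servo_line(position, ori=None, velocity=0.15): straight line of the TCP; ori=None keeps the orientation; velocity is the mean speed in m/s.
- bot.goto_joints(angles): joint-space move.
- hand.move_gripper(opening, strength=None): finger opening in m; strength is the grip in N (None keeps the last); returns when the fingers have stopped.
- bot.dwell(seconds).
- kinematics.solve_ik(position, orientation): joint angles nearest the present ones, or None.
- get_obs(): the state.
- vision.read_camera(name): name is "side" or "top" or "wrist"; returns a dict with "frame" (400x640x3 uint8, red, green, blue), "intrinsics" (3x3 intrinsics, pixels), "dist" ([k1, k2, p1, p2, k3] as OpenCV has them; the pictures are not rectified), "view" (4x4, takes a point from world to camera coordinates). Camera axes: x right, y down, z forward; pixel columns grow to the right and rows downward; lengths in m; the calibration is good to about 2 mm. A picture is of the moment at which its call begins. There is no depth.
A pose or a line that the arm cannot do raises bot.IKError and nothing moves.
- hand_in(): hands the job in, once; it reports no verdict.
The state is a dict: "time_s": time; "joint_pos": joint angles; "joint_vel": joint speeds; "joint_efforts": joint torques, N m; "position": TCP position; "orientation": TCP orientation; "wrist_force": force on the tool from outside, world axes, zero at the start; "ft_torque": the same for the moment, N m; "gripper_width": finger opening in m.
Only numpy, scipy, OpenCV 4.12 (cv2) and the standard library are available. Lean on these libraries where they do the work, as an engineer would, in place of code of your own. Each camera call takes 0.05 s, during which the arm holds its last target. There are 200 camera calls.

## Working session

There is one attempt and no reset: what is moved stays moved. The work goes in short steps, each a Python script; the robot and the scene stay as the last script left them, time stands still between calls to the robot, and variables do not carry over. Pictures are saved under pics/ and viewed, about 12 in all and at most 16, crops included, and the job is handed in when it is done.

```bash
mkdir -p pics; cat > h.py <<'E'
import numpy as np, cv2, pickle
def shot(vision,name,fn):
    r=vision.read_camera(name); pickle.dump(r,open(f'pics/{fn}.pkl','wb'))
    cv2.imwrite(f'pics/{fn}.png',r['frame'][:,:,::-1]); return r
def ray(r,uv):
    K=np.array(r['intrinsics'],float);d=np.array(r['dist'],float);V=np.array(r['view'])
    p=cv2.undistortPoints(np.array(uv,float).reshape(-1,1,2),K,d).reshape(-1,2)
    D=np.c_[p,np.ones(len(p))]@V[:3,:3]
    return -V[:3,:3].T@V[:3,3],D
def onplane(r,uv,z):
    o,D=ray(r,uv); return o+D*((z-o[2])/D[:,2])[:,None]
def proj(r,P):
    V=np.array(r['view']);P=np.array(P,float).reshape(-1,3)
    return cv2.projectPoints(P,cv2.Rodrigues(V[:3,:3])[0],V[:3,3],np.array(r['intrinsics'],float),np.array(r['dist'],float))[0].reshape(-1,2)
def tri(r1,uv1,r2,uv2):
    o1,d1=ray(r1,uv1);o2,d2=ray(r2,uv2);d1=d1[0]/np.linalg.norm(d1);d2=d2[0]/np.linalg.norm(d2)
    t=np.linalg.lstsq(np.c_[d1,-d2],o2-o1,rcond=None)[0]
    a,b=o1+t[0]*d1,o2+t[1]*d2; return (a+b)/2,np.linalg.norm(a-b)
E
python3 - <<'E'
from workcell import *
from h import *
for n in('top','side','wrist'):
    r=shot(vision,n,n+'0'); print(n,np.round(ray(r,[[320,200]]),3),r['intrinsics'][0][0])
ims=[cv2.imread(f'pics/{n}0.png') for n in('top','side','wrist')]
print(get_obs())
E
```

```text
Traceback (most recent call last):
ValueError: setting an array element with a sequence. The requested array has an inhomogeneous shape after 1 dimensions. The detected shape was (2,) + inhomogeneous part.
```

View pics/top0.png

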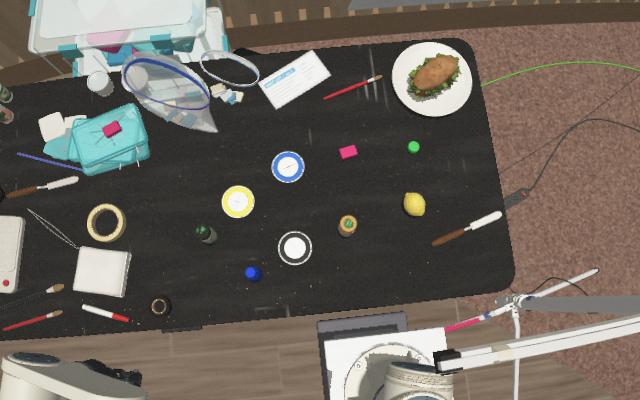

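Top view: the marks are at about yellow (238,202), blue (288,167) and black (295,248). The dark jar is at (206,234), the gold jar at (348,226) and the bottle at (253,273). The box is at (348,152), the cap at (414,147) and the lemon at (415,204).

```bash
python3 - <<'E'
from workcell import *
from h import *
for n in('top','side','wrist'):
    r=shot(vision,n,n+'0'); o,d=ray(r,[[320,200]]);print(n,o.round(3),d.round(3),r['intrinsics'][0][0])
r=pickle.load(open('pics/top0.pkl','rb'))
print(onplane(r,[(238,202),(288,167),(295,248)],.003).round(3),onplane(r,[(206,234),(348,226),(253,273)],.1).round(3),onplane(r,[(348,152),(414,147),(415,204)],.02).round(3))
E
```

```text
top [0.267 0.163 1.271] [[ 0.196 -0.027 -0.98 ]] 476.55011659596175
side [ 0.192 -0.729  0.434] [[ 0.28   0.886 -0.37 ]] 396.6824622243184
wrist [0.083 0.623 0.373] [[ 0.27  -0.081 -0.96 ]] 280.6868905281899
[[0.538 0.351 0.003]
 [0.622 0.207 0.003]
 [0.398 0.209 0.003]] [[0.445 0.423 0.1  ]
 [0.428 0.069 0.1  ]
 [0.337 0.314 0.1  ]] [[ 0.642  0.039  0.02 ]
 [ 0.638 -0.145  0.02 ]
 [ 0.479 -0.124  0.02 ]]
```

View pics/side0.png

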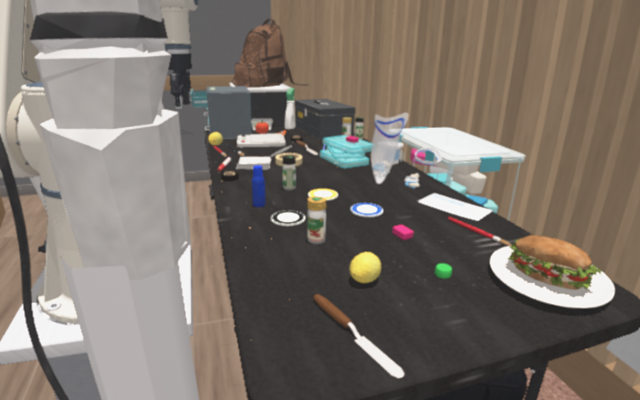

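View pics/wrist0.png

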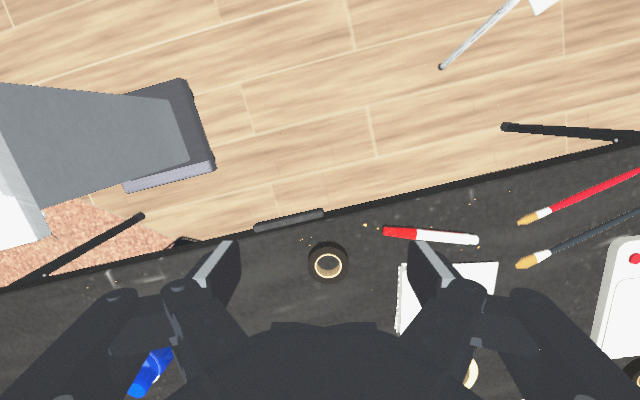

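Side view: the bottle (258,187), dark jar (289,172) and gold jar (316,220) are all upright. The wrist view shows the table's left part only. Next I'll recover the arm geometry from IK samples, for boom clearance, and triangulate from the masks.

```bash
python3 - <<'E'
from workcell import *
from h import *
from scipy.spatial.transform import Rotation as R
# fit planar kinematics from tool-down samples
A=[];B=[]
o=get_obs();R0=R.from_quat(o['orientation']);print(R0.as_matrix().round(3))
q0=np.array(o['joint_pos'])
rng=np.random.default_rng(0)
for i in range(60):
    r=rng.uniform(.3,.85);z=rng.uniform(.05,.35);az=rng.uniform(.3,1.3);tl=rng.uniform(-.5,.5)
    # tilt in the arm plane
    Rm=R.from_euler('z',az-q0[0])*R0; ax=[-np.sin(az),np.cos(az),0]
    q=kinematics.solve_ik([r*np.cos(az),r*np.sin(az),z],(R.from_rotvec(np.array(ax)*tl)*Rm).as_quat())
    if q is None: continue
    q=np.array(q)
    if abs(q[3])>.01: continue
    a=q[1];b=a+q[2];c=b+q[4];s,k=np.sin,np.cos
    A+=[[1,0,s(a),k(a),s(b),k(b),s(c),k(c)],[0,1,k(a),-s(a),k(b),-s(b),k(c),-s(c)]];B+=[r,z]
x,res,rk,_=np.linalg.lstsq(np.array(A),B,rcond=None);print(len(B),rk,x.round(4),np.abs(np.array(A)@x-B).max())
# masks
def blobs(r,lo,hi,mn=25):
    h=cv2.cvtColor(r['frame'],cv2.COLOR_RGB2HSV);m=cv2.inRange(h,lo,hi)
    n,_,st,ce=cv2.connectedComponentsWithStats(m)
    return [(tuple(ce[i].round(1)),st[i].tolist()) for i in range(1,n) if st[i][4]>=mn and 150<ce[i][0]<440 and 130<ce[i][1]<300]
for n in('top','side'):
    r=pickle.load(open(f'pics/{n}0.pkl','rb'))
    for nm,lo,hi in(('blue',(100,120,60),(130,255,255)),('yel',(22,100,120),(34,255,255)),('gold',(8,90,60),(21,255,255)),('white',(0,0,190),(180,50,255))):
        print(n,nm,blobs(r,lo,hi))
big=[cv2.resize(cv2.imread(f'pics/{n}0.png')[y:y+130,x:x+200],None,fx=4,fy=4,interpolation=cv2.INTER_CUBIC) for n,x,y in(('top',180,155),)]
cv2.imwrite('pics/topcrop.png',big[0])
E
```

```text
[[ 0.97  -0.     0.241]
 [-0.241 -0.001  0.97 ]
 [ 0.    -1.    -0.001]]
120 8 [ 0.      0.294   0.5681  0.      0.4943  0.0585  0.3569 -0.    ] 8.746855651609042e-06
top blue [((np.float64(287.5), np.float64(166.2)), [273, 152, 30, 29, 306]), ((np.float64(253.3), np.float64(273.2)), [245, 266, 18, 15, 206])]
top yel [((np.float64(237.4), np.float64(201.0)), [223, 187, 30, 30, 334]), ((np.float64(414.2), np.float64(203.7)), [404, 192, 22, 24, 414])]
top gold [((np.float64(348.0), np.float64(223.7)), [340, 215, 17, 20, 176])]
top white [((np.float64(287.5), np.float64(166.4)), [278, 157, 20, 20, 322]), ((np.float64(237.4), np.float64(201.3)), [228, 192, 20, 20, 322]), ((np.float64(294.4), np.float64(247.6)), [284, 237, 22, 22, 357]), ((np.float64(293.1), np.float64(261.5)), [280, 256, 28, 9, 35])]
side blue [((np.float64(258.1), np.float64(186.6)), [252, 165, 13, 42, 475]), ((np.float64(357.9), np.float64(205.9)), [353, 203, 17, 10, 41]), ((np.float64(377.0), np.float64(208.5)), [372, 204, 9, 10, 30])]
side yel [((np.float64(214.8), np.float64(138.0)), [208, 132, 15, 13, 151]), ((np.f
[... 306 characters left out ...]
loat64(138.7)), [237, 134, 48, 10, 412]), ((np.float64(393.3), np.float64(143.8)), [384, 141, 19, 7, 81]), ((np.float64(226.4), np.float64(160.6)), [223, 157, 7, 8, 27]), ((np.float64(254.3), np.float64(160.0)), [239, 157, 32, 7, 213]), ((np.float64(380.5), np.float64(169.6)), [374, 158, 16, 25, 206]), ((np.float64(412.8), np.float64(179.6)), [406, 174, 13, 12, 108]), ((np.float64(322.6), np.float64(193.3)), [314, 190, 18, 8, 104]), ((np.float64(366.4), np.float64(208.5)), [357, 205, 20, 8, 134]), ((np.float64(287.7), np.float64(216.9)), [277, 213, 22, 9, 161]), ((np.float64(316.3), np.float64(214.0)), [311, 212, 12, 6, 53]), ((np.float64(185.7), np.float64(281.1)), [178, 245, 13, 80, 688])]
```

View pics/topcrop.png

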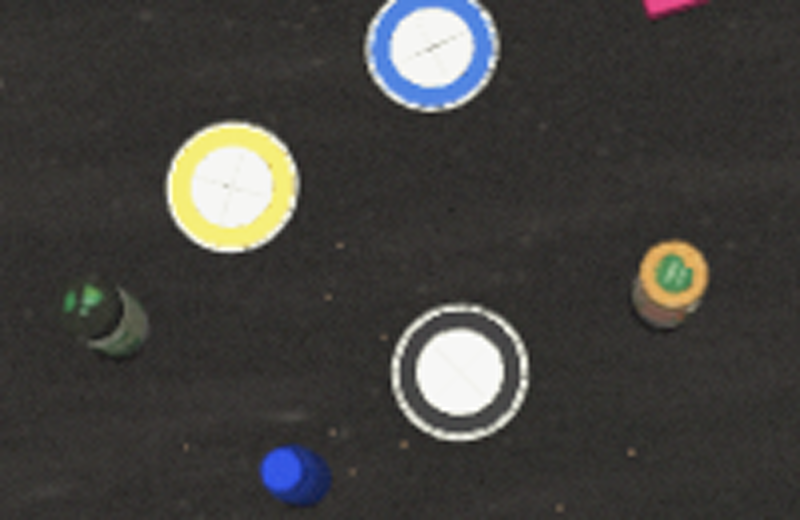

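```bash
python3 - <<'E'
import cv2
im=cv2.imread('pics/side0.png')[140:260,230:390]
cv2.imwrite('pics/sidecrop.png',cv2.resize(im,None,fx=5,fy=5,interpolation=cv2.INTER_CUBIC))
E
```

```text
(no output)
```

View pics/sidecrop.png

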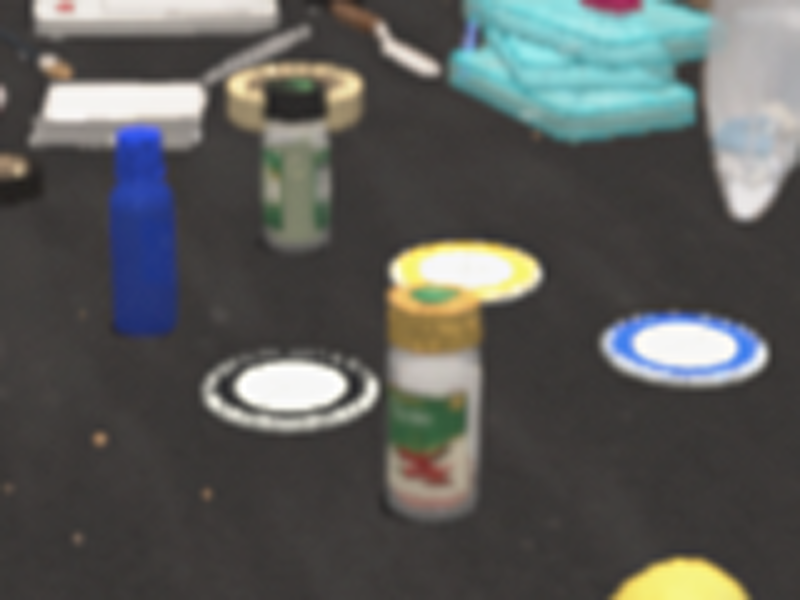

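Side crop: lid tops in full-image pixels are dark (289.0,156.8), gold (316.6,198.8) and bottle (257.4,166.4). The mark discs are clear. I'll triangulate these and plan tilted grasps with clearance checks against the boom.

```bash
cat >> h.py <<'E'
from scipy.spatial.transform import Rotation as R
def ori(th,tilt):
    """tool axis y down; tool tail leans by tilt toward azimuth th; jaws open horizontally across it (closing dir = z)"""
    t=np.array([np.cos(th),np.sin(th),0]); y=-np.cos(tilt)*np.array([0,0,1.])-np.sin(tilt)*t
    z=np.array([-np.sin(th),np.cos(th),0]); x=np.cross(y,z)
    return R.from_matrix(np.c_[x,y,z]).as_quat()
def links(q,p,tail):
    """shoulder, elbow, elbow offset point, wrist, tcp"""
    c,s=np.cos(q[0]),np.sin(q[0]);f=lambda r,z:np.array([r*c,r*s,z]);a=q[1];b=a+q[2]
    e=np.array([.5681*np.sin(a),.294+.5681*np.cos(a)])
    o=e+.0585*np.array([np.cos(b),-np.sin(b)]);w=o+.4943*np.array([np.sin(b),np.cos(b)])
    return [f(0,.294),f(*e),f(*o),f(*w),np.array(p)]
BA,BB=np.array([.16,-.56,.545]),np.array([.16,.02,.64])
def clear(P):
    m=9;t=np.linspace(0,1,200)[:,None];b=BA+t*(BB-BA)
    for i in range(len(P)-1):
        s=P[i]+np.linspace(0,1,60)[:,None]*(P[i+1]-P[i])
        m=min(m,np.linalg.norm(s[:,None]-b[None],axis=2).min())
    return m
E
python3 - <<'E'
from workcell import *
from h import *
T=pickle.load(open('pics/top0.pkl','rb'));S=pickle.load(open('pics/side0.pkl','rb'))
for n,a,b in(('dark',(201.6,230.4),(289.0,156.8)),('gold',(348.1,222.9),(316.6,198.8)),('bottle',(249.9,271.6),(257.4,166.4)),('mk',(294.4,247.6),(287.7,216.9)),('my',(237.4,201.3),(322.6,193.3)),('mb',(287.5,166.4),(366.4,208.5))):
    p,g=tri(T,[a],S,[b]); print(n,p.round(4),'gap',round(g,4),onplane(T,[a],{'d':.105,'g':.105,'b':.115}.get(n[0],.003))[0].round(4))
# plan
pts={'dark':(.443,.423),'gold':(.428,.069),'bot':(.337,.314),'mk':(.398,.209),'my':(.538,.351),'mb':(.622,.207)}
for k,(x,y) in pts.items():
    for z in (.07,.22):
      for th in np.radians([60,90,120]):
        out=[]
        for tl in(0,.35,.6,.8):
          best=None
          for fl in(0,1):
            o_=ori(th,tl)
            if fl:o_=(R.from_quat(o_)*R.from_euler('y',np.pi)).as_quat()
            q=kinematics.solve_ik([x,y,z],o_)
            if q is not None: out.append((tl,fl,round(clear(links(q,[x,y,z],0)),2),np.round(q,1).tolist()))
        print(k,z,round(np.degrees(th)));[print('   ',o) for o in out if z<.1]if k in('gold','mk') else print([o[:3] for o in out])
E
```

```text
dark [0.4548 0.4329 0.1019] gap 0.0002 [0.4542 0.4322 0.105 ]
gold [0.4352 0.0686 0.1039] gap 0.0001 [0.4351 0.0687 0.105 ]
bottle [0.3403 0.3193 0.1129] gap 0.0004 [0.3404 0.319  0.115 ]
mk [0.3991 0.2106 0.0015] gap 0.0004 [0.3988 0.2106 0.003 ]
my [0.5406 0.3529 0.0026] gap 0.0005 [0.5403 0.3529 0.003 ]
mb [0.6239 0.208  0.0025] gap 0.0004 [0.6236 0.208  0.003 ]
dark 0.07 60
[(0, 0, np.float64(0.11)), (0, 1, np.float64(0.11)), (0.35, 0, np.float64(0.16)), (0.35, 1, np.float64(0.16)), (0.6, 0, np.float64(0.2)), (0.6, 1, np.float64(0.2)), (0.8, 0, np.float64(0.24)), (0.8, 1, np.float64(0.24))]
dark 0.07 90
[(0, 0, np.float64(0.11)), (0, 1, np.float64(0.11)), (0.35, 0, np.float64(0.16)), (0.35, 1, np.float64(0.16)), (0.6, 0, np.float64(0.2)), (0.6, 1, np.float64(0.2)), (0.8, 0, np.float64(0.24)), (0.8, 1, np.float64(0.24))]
dark 0.07 120
[(0, 0, np.float64(0.11)), (0, 1, np.float64(0.11)), (0.35, 0, np.float64(0.15)), (0.35, 1, np.float64(0.15)), (0.6, 0, np.float64(0.19)), (0.6, 1, np.float64(0.19)), (0.8, 0, np.float64(0.22)), (0.8, 1, np.float64(0.22))]
dark 0.22 60
[(0, 0, np.flo
[... 7289 characters left out ...]
]
mb 0.22 60
[(0, 0, np.float64(0.03)), (0, 1, np.float64(0.03)), (0.35, 0, np.float64(0.07)), (0.35, 1, np.float64(0.07)), (0.6, 0, np.float64(0.12)), (0.6, 1, np.float64(0.12)), (0.8, 0, np.float64(0.16)), (0.8, 1, np.float64(0.16))]
mb 0.22 90
[(0, 0, np.float64(0.03)), (0, 1, np.float64(0.03)), (0.35, 0, np.float64(0.06)), (0.35, 1, np.float64(0.06)), (0.6, 0, np.float64(0.1)), (0.6, 1, np.float64(0.1)), (0.8, 0, np.float64(0.13)), (0.8, 1, np.float64(0.13))]
mb 0.22 120
[(0, 0, np.float64(0.03)), (0, 1, np.float64(0.03)), (0.35, 0, np.float64(0.06)), (0.35, 1, np.float64(0.06)), (0.6, 0, np.float64(0.08)), (0.6, 1, np.float64(0.08)), (0.8, 0, np.float64(0.1)), (0.8, 1, np.float64(0.1))]
```

Both views agree to 0.5 mm. Measured heights are jar tops 102–104 mm, bottle top 113 mm and marks about 2 mm, which matches the text. A tool leaning 0.8–0.9 rad to the left keeps the arm links at least 0.1 m off the boom. I'll check the paths, then do the first jar.

```bash
cat > job.py <<'E'
from workcell import *
from h import *
TH=np.radians(60); TL=.85; Q=ori(TH,TL); AX=R.from_quat(Q).as_matrix()[:,1]
OBJ=dict(dark=(np.array([.4545,.4325]),.068),gold=(np.array([.4352,.0687]),.068),bot=(np.array([.3403,.3191]),.062))
MK=dict(dark=np.array([.3990,.2106]),gold=np.array([.5405,.3529]),bot=np.array([.6238,.208]))
G=.002
def tcp(xy,z): return np.r_[xy,z]+AX*G
def way(n):
    xy,h=OBJ[n];m=MK[n];p=tcp(xy,h);u=np.array([0,0,.13]);e=tcp(m,h+.004)
    return p-AX*.12,p,p+u,e+u,e,e-AX*.11
def st(s): o=get_obs();print(s,round(o['time_s'],1),np.round(o['position'],4),'w',round(o['gripper_width'],4),'F',np.round(o['wrist_force'],1))
def run(n):
    a,p,pu,eu,e,x=way(n)
    hand.move_gripper(.085,40)
    bot.reach(a,Q); bot.servo_line(p,velocity=.12); st('at')
    hand.move_gripper(.0,40); st('grip')
    bot.servo_line(p+[0,0,.02],velocity=.1);bot.servo_line(pu,velocity=.2); st('lift'); bot.servo_line(eu,velocity=.2); bot.servo_line(e+[0,0,.015],velocity=.15)
    bot.dwell(.2); f0=get_obs()['wrist_force'][2]; c=e+[0,0,.001]; bot.servo_line(c,velocity=.03)
    for i in range(6):
        if get_obs()['wrist_force'][2]-f0>2: break
        c=c-[0,0,.001]; bot.servo_line(c,velocity=.02)
    st(f'down {i} f0 {f0:.1f}')
    hand.move_gripper(.085); bot.dwell(.2); bot.servo_line(c-AX*.12,velocity=.12); st('off')
E
python3 - <<'E'
from job import *
for n in OBJ:
    W=way(n);m=9;qs=[]
    for a,b in zip(W[:-1],W[1:]):
        for t in np.linspace(0,1,5):
            p=a+t*(b-a);q=kinematics.solve_ik(p,Q)
            if q is None: print('none',n,p);continue
            qs.append(q);m=min(m,clear(links(q,p,0)))
    print(n,round(m,3),np.min(qs,0).round(2),np.max(qs,0).round(2))
run('dark')
shot(vision,'top','top1');shot(vision,'side','side1')
E
```

```text
dark 0.118 [ 0.69  0.59  0.7  -0.27  1.58 -1.87] [ 0.86  1.1   1.62 -0.16  2.18 -1.76]
gold 0.073 [ 0.48  0.53  0.72 -0.42  1.46 -2.01] [ 0.74  1.09  1.74 -0.26  2.14 -1.88]
bot 0.154 [ 0.52  0.65  0.82 -0.42  1.64 -2.1 ] [ 0.88  1.05  1.53 -0.13  2.03 -1.71]
at 3.1 [0.4541 0.4319 0.0673] w 0.0849 F [ 0.1 -0.8  0. ]
grip 3.7 [0.4538 0.4313 0.0671] w 0.036 F [0.3 0.9 2.2]
lift 4.7 [0.4535 0.4309 0.1956] w 0.0365 F [-0.   0.2 -1.9]
down 2 f0 -1.6 8.2 [0.3983 0.2094 0.0703] w 0.0362 F [0.2 2.3 5.1]
off 10.1 [0.4429 0.2868 0.1485] w 0.085 F [-0.6 -0.2 -0.8]
```

```bash
python3 - <<'E'
import cv2,numpy as np
a=cv2.resize(cv2.imread('pics/top1.png')[145:295,180:380],None,fx=4,fy=4,interpolation=cv2.INTER_CUBIC)
cv2.imwrite('pics/t1.png',a)
b=cv2.resize(cv2.imread('pics/side1.png')[130:280,200:400],None,fx=4,fy=4,interpolation=cv2.INTER_CUBIC)
cv2.imwrite('pics/s1.png',b)
from job import *
for lift in(.06,.09,.13):
  for tl in(.85,1.0,1.1):
    Q=ori(TH,tl);ax=R.from_quat(Q).as_matrix()[:,1];p=np.array([.4352,.0687,.068])
    out=[]
    for P in(p-ax*.12,p,p+[0,0,lift]):
        q=kinematics.solve_ik(P,Q);out.append(round(clear(links(q,P,0)),3))
    print(lift,tl,out)
P=p+[0,0,.13];Q=ori(TH,.85);print([v.round(2) for v in links(kinematics.solve_ik(P,Q),P,0)])
E
```

```text
0.06 0.85 [np.float64(0.128), np.float64(0.127), np.float64(0.099)]
0.06 1.0 [np.float64(0.168), np.float64(0.16), np.float64(0.131)]
0.06 1.1 [np.float64(0.194), np.float64(0.181), np.float64(0.152)]
0.09 0.85 [np.float64(0.128), np.float64(0.127), np.float64(0.087)]
0.09 1.0 [np.float64(0.168), np.float64(0.16), np.float64(0.118)]
0.09 1.1 [np.float64(0.194), np.float64(0.181), np.float64(0.138)]
0.13 0.85 [np.float64(0.128), np.float64(0.127), np.float64(0.073)]
0.13 1.0 [np.float64(0.168), np.float64(0.16), np.float64(0.101)]
0.13 1.1 [np.float64(0.194), np.float64(0.181), np.float64(0.121)]
[array([0.  , 0.  , 0.29]), array([0.26, 0.13, 0.78]), array([0.22, 0.12, 0.74]), array([0.57, 0.3 , 0.43]), array([0.44, 0.07, 0.2 ])]
```

View pics/t1.png

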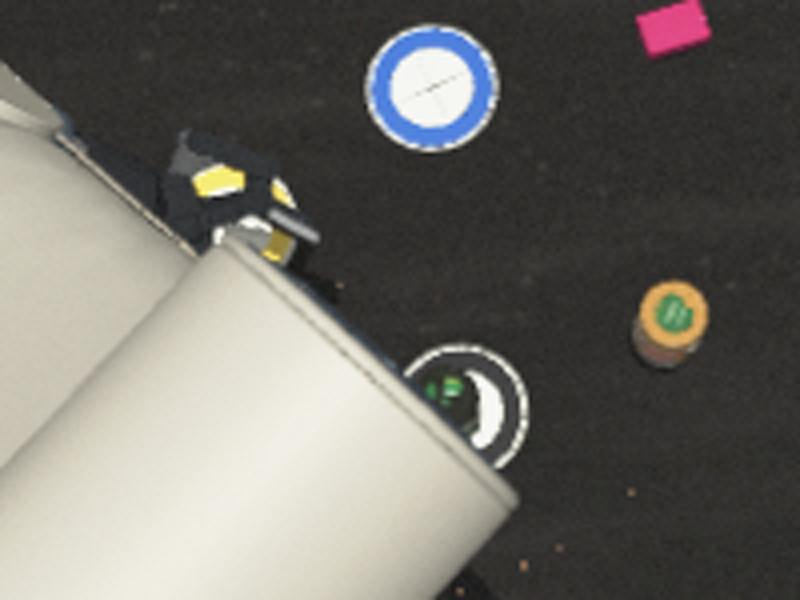

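View pics/s1.png

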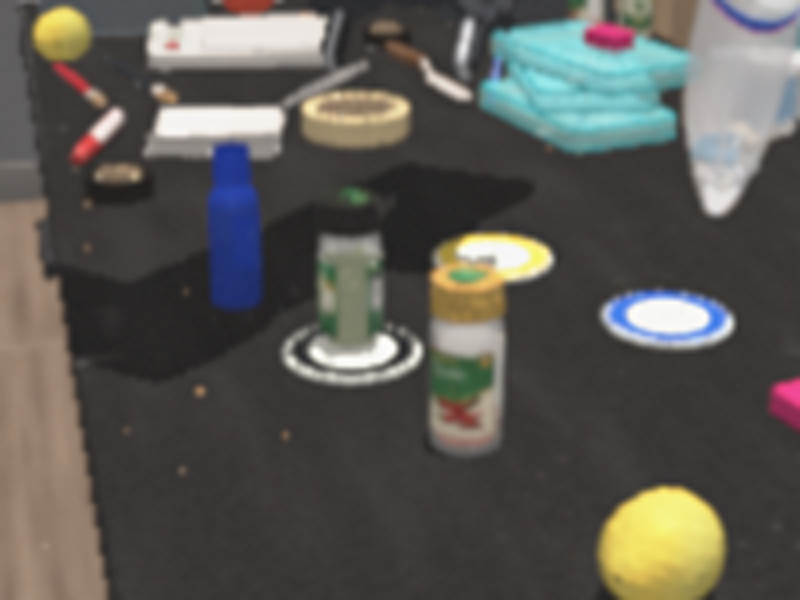

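```bash
python3 - <<'E'
from job import *
S=pickle.load(open('pics/side1.png'.replace('png','pkl'),'rb'))
print(onplane(S,[(287.4,178.4)],.108),proj(S,[[.399,.2106,.108],[.399,.2106,.003]]))
# view from pregrasp of gold
bot.servo_line(np.array(get_obs()['position'])+[0,0,.05],velocity=.2)
Q=ori(TH,1.0);ax=R.from_quat(Q).as_matrix()[:,1]
bot.reach(np.array([.4352,.0687,.068])-ax*.13,Q);st('pre')
r=shot(vision,'top','top2');w=shot(vision,'wrist','wr2')
cv2.imwrite('pics/t2.png',np.vstack([r['frame'],w['frame']])[::1,:,::-1][:, :])
E
python3 -c "
import cv2
a=cv2.imread('pics/t2.png');cv2.imwrite('pics/t2.png',cv2.resize(a,(480,600)))"
```

```text
[[0.40038695 0.21302153 0.108     ]] [[287.07716516 178.73750137]
 [287.55977507 216.38919813]]
pre 11.3 [0.4896 0.1633 0.1376] w 0.085 F [0.6 0.5 0.3]
```

View pics/t2.png

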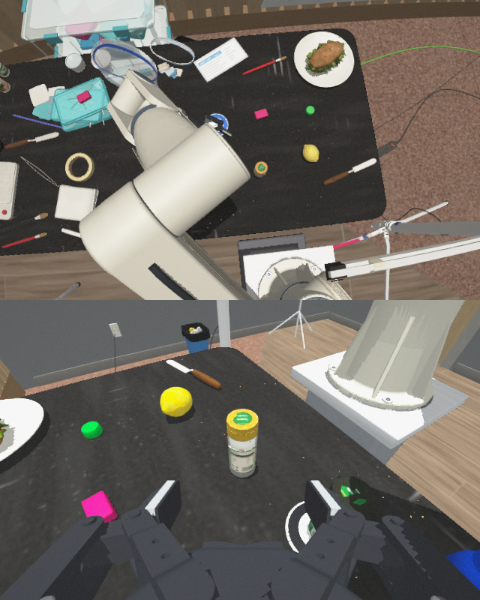

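The dark jar's lid is within 3 mm of the mark centre and the jar is upright. The wrist view shows the gold jar centred between the jaws. The arm is thick, so for the gold jar I'll use tilt 1.0 with a low lift and a path that first moves away from the boom and the dark jar.

```bash
cat >> job.py <<'E'
def run2(n,tl,lift,vias,pre=.12):
    global AX
    Q=ori(TH,tl);AX=R.from_quat(Q).as_matrix()[:,1]
    xy,h=OBJ[n];p=tcp(xy,h);e=tcp(MK[n],h+.004)
    W=[p,p+[0,0,lift]]+[np.array(v) for v in vias]+[e+[0,0,.13],e+[0,0,.015]]
    m=[round(min(clear(links(kinematics.solve_ik(a+t*(b-a),Q),a+t*(b-a),0)) for t in np.linspace(0,1,6)),3) for a,b in zip(W[:-1],W[1:])]
    print('clear',m); assert min(m)>.105
    hand.move_gripper(.085,40); bot.reach(p-AX*pre,Q); bot.servo_line(p,velocity=.12); st('at')
    hand.move_gripper(.0,40); st('grip')
    for w in W[1:]: bot.servo_line(w,velocity=.18)
    st('over'); bot.dwell(.2); f0=get_obs()['wrist_force'][2]; c=e+[0,0,.001]; bot.servo_line(c,velocity=.03)
    for i in range(6):
        if get_obs()['wrist_force'][2]-f0>2: break
        c=c-[0,0,.001]; bot.servo_line(c,velocity=.02)
    st(f'down {i} f0 {f0:.1f}')
    hand.move_gripper(.085); bot.dwell(.2); bot.servo_line(c-AX*.12,velocity=.12); st('off')
E
python3 - <<'E'
from job import *
run2('gold',1.0,.06,[(.50,.13,.19)],pre=.13)
shot(vision,'side','side3')
run2('bot',.85,.13,[])
bot.servo_line(np.array(get_obs()['position'])+[0,0,.06],velocity=.2)
bot.goto_joints([1.325,.353,1.633,0,1.155,-.002]);st('home')
t=shot(vision,'top','top4');shot(vision,'side','side4')
a=cv2.resize(t['frame'][135:285,180:380],None,fx=4,fy=4,interpolation=cv2.INTER_CUBIC);cv2.imwrite('pics/t4.png',a[:,:,::-1])
b=cv2.imread('pics/side4.png')[130:280,230:430];cv2.imwrite('pics/s4.png',cv2.resize(b,None,fx=4,fy=4,interpolation=cv2.INTER_CUBIC))
E
```

```text
clear [np.float64(0.131), np.float64(0.131), np.float64(0.142), np.float64(0.233)]
at 13.1 [0.435  0.0678 0.0671] w 0.0849 F [ 0.6 -0.3  0.5]
grip 13.6 [0.4345 0.0673 0.0673] w 0.0324 F [0.7 1.9 3.7]
over 17.1 [0.5401 0.3517 0.0869] w 0.0322 F [ 0.5  1.3 -1.3]
down 1 f0 -1.5 18.1 [0.5398 0.3516 0.0715] w 0.0315 F [0.6 1.  2.4]
off 20.0 [0.59   0.4386 0.1354] w 0.085 F [-0.6  0.1 -1.3]
clear [np.float64(0.157), np.float64(0.154), np.float64(0.18)]
at 22.3 [0.3401 0.3185 0.0609] w 0.0848 F [-0.7  0.5  0.3]
grip 22.9 [0.3395 0.3179 0.061 ] w 0.0275 F [-0.9  0.8  3.6]
over 26.4 [0.6236 0.207  0.0806] w 0.0272 F [ 0.5 -0.5 -0.3]
down 1 f0 -1.6 27.5 [0.6231 0.2067 0.0647] w 0.0274 F [-0.1 -0.2  0.5]
off 29.4 [0.6678 0.2844 0.1434] w 0.0851 F [-0.1 -0.2 -0.2]
home 32.0 [0.1513 0.6069 0.217 ] w 0.0849 F [-0.8  0.7 -1.2]
```

View pics/t4.png

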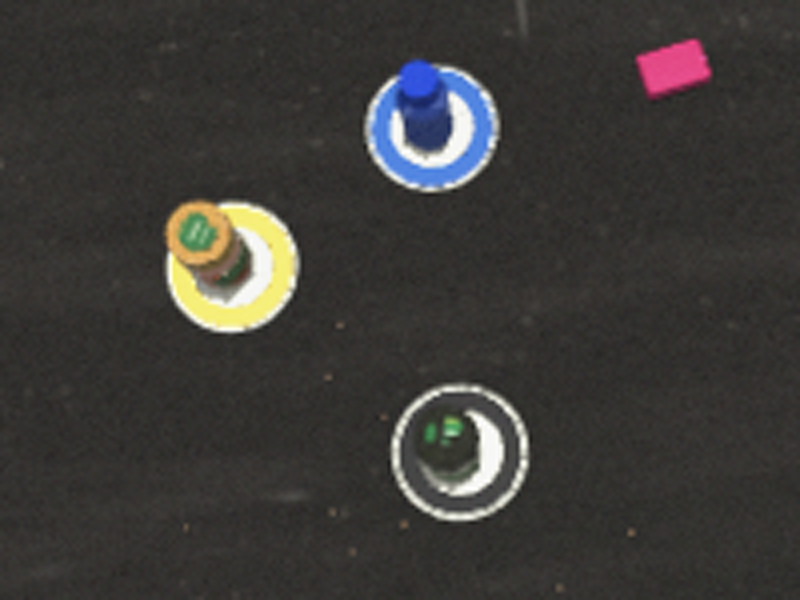

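View pics/s4.png

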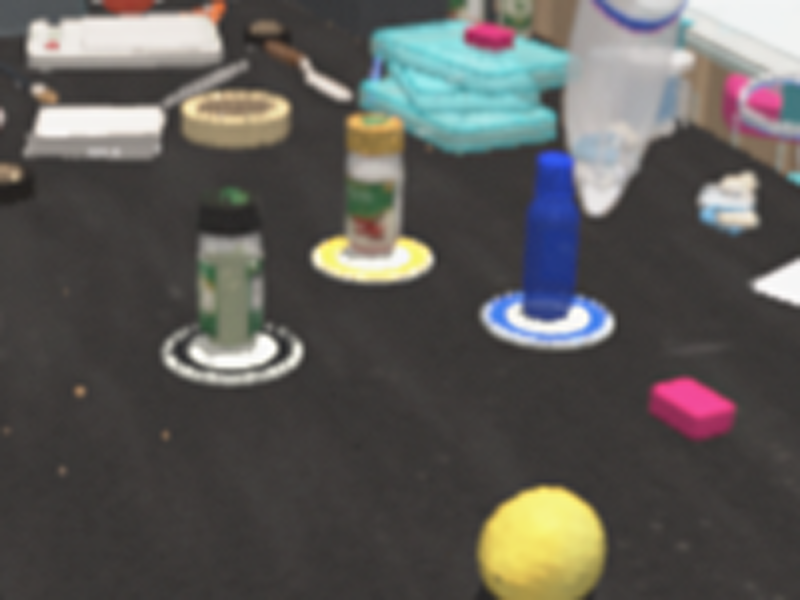

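```bash
python3 - <<'E'
from job import *
T=pickle.load(open('pics/top4.pkl','rb'));S=pickle.load(open('pics/side4.pkl','rb'))
for n,a,b,z,base in(('dark',(447,442),(231,198),.108,(231,348)),('gold',(198,233),(375,121),.108,(375,250)),('bot',(418,79),(553,160),.118,(548,313))):
    a=(np.array(a)+.5)/4-.5+[180,135];b=(np.array(b)+.5)/4-.5+[230,130]
    p,g=tri(T,[a],S,[b]);m=MK[n]
    pr=lambda r,zz,o:((proj(r,[[*m,zz]])[0]-o+.5)*4-.5).round(0)
    print(n,'tri-mark mm',((p-np.r_[m,0])*1000).round(1),'gap',round(g*1000,1),'top-plane',((onplane(T,[a],z)[0][:2]-m)*1000).round(1),'exp side top',pr(S,z,[230,130]),'exp side base',pr(S,.003,[230,130]),'exp top base',pr(T,.003,[180,135]))
# stayers, before/after, and mark white/coloured stayers
T0=pickle.load(open('pics/top0.pkl','rb'))
for nm,lo,hi in(('pink',(155,100,80),(178,255,255)),('green',(50,150,100),(75,255,255)),('lemon',(22,100,120),(34,255,255))):
    for r in(T0,T):
        m=cv2.inRange(cv2.cvtColor(r['frame'],cv2.COLOR_RGB2HSV),lo,hi);m[:,:320]=0;m[:130]=0;m[230:]=0
        M=cv2.moments(m,True);print(nm,round(M['m10']/M['m00'],1),round(M['m01']/M['m00'],1))
E
```

```text
dark tri-mark mm [ -1.5   2.4 106. ] gap 5.4 top-plane [-4.4  2.8] exp side top [230. 196.] exp side base [232. 347.] exp top base [459. 452.]
gold tri-mark mm [  1.3   3.5 107.6] gap 0.7 top-plane [0.8 3.5] exp side top [374. 122.] exp side base [371. 254.] exp top base [231. 266.]
bot tri-mark mm [ -0.9   2.  116.3] gap 2.2 top-plane [-0.3  1.5] exp side top [557. 158.] exp side base [547. 315.] exp top base [431. 127.]
pink 347.9 151.6
pink 347.9 151.6
green 410.0 150.0
green 410.5 150.5
lemon 411.6 204.5
lemon 414.2 203.7
```

All three are within about 4 mm of their mark centres and upright. The lemon's first centroid in this check was contaminated by the gold lid; the earlier clean blob was (414.2,203.7), the same as now. Handing in.

```bash
python3 -c "
from workcell import *
hand_in();print(get_obs()['time_s'])"
```

```text
the job is handed in; nothing more can be done
the job is handed in; nothing more can be done
```

The three containers are standing upright on their marks, and I've handed the job in. They went in the order you named them: black-lid jar, gold-brown-lid jar, blue bottle. The arm was back at its start pose with the gripper empty and open at 32 s, inside the 80 s limit. I leaned the tool about 50–57° to the left for every grasp, so the upper arm and elbow stayed left of the lamp boom.

**Position on the marks:** the offsets below come from matching the top and side pictures.

| Container | Offset from mark centre | Measured height of its top |
|---|---|---|
| Black-lid jar | about 3 mm | 106 mm |
| Gold-brown-lid jar | about 4 mm | 108 mm |
| Blue bottle | about 2 mm | 116 mm |

These heights include the 3 mm mark and agree with upright containers.

**Things left alone:**
- **Pink box:** its centroid in the top picture is unchanged.
- **Lemon:** it is unchanged against my first clean measurement. The before/after comparison itself showed a false 2.6 px shift, because the gold lid was in the mask.
- **Green cap:** it agrees within 0.7 px, probably for the same reason, though I did not recheck it.

**Checks that disagreed:**
- **Black-lid jar:** the two views missed each other by 5 mm because its dark lid edge is hard to see. The top view alone puts it about 5 mm off centre.
- **Gripper opening:** it read 4–9 mm less than the containers' diameters while holding them. I did not find out why; nothing slipped that I could see.

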